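# Load the sleeve and hold the sprung retaining arm over it

### The arm

A 6-joint arm with a two-finger parallel gripper is mounted at the origin on the work surface. World frame = base frame: x ahead of the robot, y to its left, z up, the work surface at z = 0. Lengths are in m, angles in degrees, forces in N, time in s.
With the tool pointing down it reaches from about 0.375 to 0.9 m from the base axis. Payload 3.1 kg.
Tool frame: the origin (TCP) lies at the very end of the fingers, on their centre line; the grasp point (between the pads) lies 19 mm behind it; z points along the fingers, y is the line along which they close (so a half turn about z gives the same grasp; the last joint's range is limited). The gripper opens to 87 mm and grips with 3 to 60 N. Pads are 19 mm wide; open, the fingers measure 117 mm over their backs; the gripper's body (75 mm by 190 mm) begins 51 mm behind the grasp point.
Start: joints at [57.324, 30.224, 82.088, -0, 67.689, -10.227], TCP at [0.239, 0.578, 0.223] pointing down, gripper open.
Joint ranges: [-176.69, 176.69], [-43.24, 126.21], [12.49, 139.97], [-82, 262], [0, 151.66], [-163.58, 163.58]. Speed limits (degrees/s): [159.86, 159.86, 180, 180, 180, 180].

### API

Orientations are given as a 3x3 rotation matrix whose columns are the frame's x, y, z axes.
In Python, from rig import bot gives the robot as it stands.
- The arm moves only by the tool move_arm, never from a script. Its argument "increments" is a list of rows, each an object with "xyz": the shift along the tool's x, y, z in mm, a list of three; "roll": the turn about the tool's z in rad; "grip": the opening in per cent of the stroke, from 0 (shut) to 100 (fully open). A call has 1 to 5 rows; each row shifts and turns the commanded pose from where the row before left it, along the tool's axes as they then stand; what a row does not reach is not made up. A row lasts 1/12 s, in which the tool goes at most 41.7 mm and 7.16 degrees, less where a joint would pass 70% of its speed; a pose out of reach is approached as far as the arm can. A call is refused whole if a number of a shift passes 41.7 or a number of a turn 0.125, either way. A call with a gripper value outside its range is refused whole. The fingers move at their own pace and stop on an object; the grip force is fixed at half the most. Time passes only in rows, so rows that do not move let the fingers close. It gives the time, the measured TCP pose, the force, the opening and the grip force at its end, in the units of the state.
- bot.read_state(): the state, without advancing time (a new reading comes with each control period).
- bot.capture(name): name is "scene" or "top" or "wrist"; returns (picture, depth): 384x512x3 uint8, red, green, blue; 384x512 float32, m along the optical axis (not along the pixel's ray), 0 where there is no reading.
- bot.camera_model(name): a dict with "intrinsics" (3x3 intrinsics, pixels), "rvec" (rotation vector, rad) and "tvec" (3), from world to camera coordinates, as OpenCV has them; the wrist camera has in their place "tool_from_camera" (4x4, takes a point from camera to tool coordinates, whose origin is the TCP and whose axes are the flange's). Camera axes: x right, y down, z forward; pixel columns grow to the right and rows downward; lengths in m; the calibration is good to about 2 mm. A picture is of the moment at which its call begins: read the wrist's pose just before it. camera_model takes no time and is no camera call.
- bot.hand_in(): hands the job in; it is judged then, once.
Trained networks look in the newest picture that a camera, given by its name, has taken for a name from the list of things; names that differ only in an ending like _2 or _b are one class to them, and where a whole thing is asked for, a point or a joint stands for the part that bears it (a point fixed in the world has none). Each returns a list of dicts, best first, with "conf" (0 to 1); they miss things now and then, are a little off and sometimes report something else, mostly with a low value. They report only what shows in the picture. A call takes as long as a camera call. They do not tell look-alikes from the thing itself.
- bot.spot_in(label, camera): "at" ([x, y, z] in m, in the coordinates of the camera as it stood for that picture, good to about 4 mm: the middle of the surface that is visible of it).
- bot.trace(label, camera): "mask" (384x512 bool, what is visible of it).
The state is a dict: "time_s": time; "joint_positions": joint angles; "qvel": joint speeds; "tau": joint torques, N m; "position": TCP position; "tcp_rot": TCP orientation; "force": force on the tool from outside, world axes, zero at the start; "moment": the same for the moment, N m; "opening": opening from 0.0 (shut) to 1.0 (fully open); "grasp_force": force on a finger pad.
Only numpy, scipy, OpenCV 4.12 (cv2) and the standard library are available. Lean on these libraries where they do the work, as an engineer would, in place of code of your own. Each camera call takes 0.05 s, during which the arm holds its last target. There are 200 camera calls.

### The job

Slide the plain aluminium sleeve that stands on the machine table down over the fixture's spigot until it sits flush on the seat, and let go of it. Then take the fixture's spring-loaded retaining arm, for which the upright post at its end is the handle, swing it round over the sleeve all the way to its stop, and keep it there against the spring: finish while still holding it, since it flies back when released. Leave the dome, the tool holder and the caliper where they are.

Things in the scene. Friction and masses are not known exactly. Their poses are not given: they have to be found in the camera images.
- sleeve: Loose plain aluminium tube standing upright on the machine table: outside diameter 44, bore 27 (right through), 50 high, about 0.13 kg (0.09 to 0.18). Origin: centre of its lower end; z axis up along the bore. Both ends are alike. It changes places with the dome and the tool holder from start to start.
- fixture: Fixed dark steel fixture, placed and turned differently each time. Plate 215 x 130 x 12 (own x -60 to 155, y -53 to 77). Origin: on the table under the spigot axis; x points from spigot to arm pivot, z up. Round seat, diameter 68, at the origin. Pivot body (diameter 48, arm hub on top, 94 high) at (110, 0). Stop pins, diameter 14, 83 high: forward at (62, -21), parked at (112, 54).
- seat (a point): Centre of the seat's flat top, at the foot of the spigot, 20 above the table; the sleeve's lower end rests here when fully home (its top is then 70 above the table, 6 below the underside of the arm's rubber pad as it swings over).
- spigot_tip (a point): Centre of the spigot's top, 53 above the table. The spigot is an upright steel pin of diameter 24, straight for 24 above the seat and then tapering over 9 to diameter 14 at the top; 1.5 clearance all round in the sleeve's bore.
- pivot (a point): Point on the arm's upright pivot axis, 90 above the table.
- swing_arm (a joint): Turn of the retaining arm about its upright axis, rad. 0: parked, clear of the spigot (start); grows counter-clockwise from above; 1.2: at the forward stop, over the spigot. A spring pulls it back: 0.4 N m parked, 0.88 at the stop (2.7 to 5.9 N at the post); no latch. Flat steel bar 28 wide, underside 78, top 86 above the table, reaching 164 from the axis.
- post_top (a point): Centre of the top end, 132 above the table, of the retaining arm's handle: an upright round steel post on the outer end of the arm, diameter 14, 46 tall (from 86 to 132 above the table), 150 from the pivot axis, moving and turning with the arm.
- dome: Bystander: loose machined aluminium dome with a brass crown, diameter 62, 38 high, standing on the table. Origin: centre of its underside.
- tool_holder: Bystander: loose steel tool holder standing upright on its flange, diameter 52 at the foot, with a thin cutter on top, 92 high in all. Origin: centre of its underside.
- caliper: Bystander: digital caliper lying flat, 200 long (along its x axis), up to 12 thick. Origin: under the middle of its beam.
Things that resemble listed ones, but are neither listed nor needed, are in the scene too. Leave any blue, orange or turquoise look-alike of the sleeve alone.

How it is judged:
By the outcome, as a careful person would: the job done as asked, in the order asked, and still so for the second after the job is handed in, while the arm keeps its last pose, push and grip.
It also fails if it takes over 64 s, if anything falls off the work surface, if the arm or the gripper's body presses on something with over 40 N, if the wrist force passes 120 N, or if a joint passes its speed limit or range.

## Working session

There is one attempt and no reset: what is moved stays moved. The work goes in short steps, Python scripts to look and compute and a tool call to move; the robot and the scene stay as the last step left them, time stands still between calls to the robot, and variables do not carry over. Pictures are saved under pics/ and viewed, at most 10 in all, crops included, and the job is handed in when it is done.

Besides the shell and the picture viewer there is one more tool, called after "Request:" as name([rows], argument=value, ...), one row to a line, values as JSON. move_arm: Moves the arm, as the interface text tells. Its arguments: {"type":"object","properties":{"increments":{"type":"array"}},"required":["increments"]}

```bash
mkdir -p pics; cat > h.py <<'E'
import numpy as np,cv2
from rig import bot
def w2c(n):
    m=bot.camera_model(n)
    if 'rvec' in m:
        T=np.eye(4);T[:3,:3]=cv2.Rodrigues(np.array(m['rvec'],float))[0];T[:3,3]=np.ravel(m['tvec']);return np.array(m['intrinsics']),np.linalg.inv(T)
    s=bot.read_state();T=np.eye(4);T[:3,:3]=s['tcp_rot'];T[:3,3]=s['position']
    return np.array(m['intrinsics']),T@np.array(m['tool_from_camera'])
def cloud(d,K,T):
    v,u=np.mgrid[:d.shape[0],:d.shape[1]]
    P=np.stack([(u-K[0,2])/K[0,0]*d,(v-K[1,2])/K[1,1]*d,d,np.ones_like(d)],-1)@T.T
    return P[...,:3]
E
python3 - <<'E'
from h import *
s=bot.read_state();print(s)
for n in('scene','top'):
    K,T=w2c(n);p,d=bot.capture(n);cv2.imwrite(f'pics/{n}0.png',p[...,::-1]);np.savez(f'{n}0.npz',p=p,d=d)
    for l in('sleeve','fixture','pivot','post_top','swing_arm','dome','tool_holder','caliper','spigot_tip','seat'):
        try:
            for r in bot.spot_in(l,n)[:4]:
                a=np.array(r['at']);q=K@a;print(n,l,round(r['conf'],2),(T@np.r_[a,1])[:3].round(3),(q[:2]/q[2]).round())
        except Exception as e: print(n,l,e)
E
```

```text
{'time_s': 0.0, 'joint_positions': array([ 5.73252434e+01,  3.02794301e+01,  8.21562474e+01, -1.83267138e-04,
        6.76879364e+01, -1.02284769e+01]), 'qvel': array([-0.05142247, -0.04434036, -0.05680644,  0.06117309, -0.04159914,
       -0.00401389]), 'tau': array([ 1.47246094e-03, -4.40042138e+01, -1.76592064e+01,  6.33905525e-02,
        5.80745330e-02, -1.77681654e-04]), 'position': array([0.23822296, 0.57703382, 0.22156742]), 'tcp_rot': array([[-9.24238173e-01,  3.81814679e-01, -1.16226098e-03],
       [ 3.81816258e-01,  9.24236464e-01, -1.81764445e-03],
       [ 3.80200648e-04, -2.12370653e-03, -9.99997673e-01]]), 'force': array([ 0.00850459, -0.52233598,  0.51846751]), 'moment': array([-0.00203835,  0.05057377, -0.0067812 ]), 'grasp_force': 0.0, 'opening': 1.0005040919542993}
scene sleeve 0.87 [ 0.454 -0.37   0.038] [103. 228.]
scene sleeve 0.68 [ 0.542 -0.213  0.035] [177. 244.]
scene sleeve 0.63 [ 0.37  -0.292  0.029] [135. 198.]
scene fixture 0.72 [0.597 0.195 0.013] [356. 232.]
scene pivot 0.71 [0.595 0.192 0.008] [354. 233.]
scene post_top 0.76 [0.596 0.254 0.083] [385.
[... 274 characters left out ...]
.]
scene spigot_tip 0.79 [0.596 0.192 0.013] [354. 232.]
scene seat 0.77 [0.594 0.192 0.013] [354. 232.]
top sleeve 0.74 [ 0.441 -0.369  0.047] [388. 225.]
top sleeve 0.69 [ 0.529 -0.21   0.044] [329. 192.]
top sleeve 0.65 [ 0.36  -0.29   0.048] [359. 255.]
top sleeve 0.63 [0.562 0.196 0.013] [184. 180.]
top fixture 0.62 [0.562 0.198 0.016] [183. 180.]
top pivot 0.94 [0.571 0.198 0.012] [183. 177.]
top post_top 0.56 [0.586 0.254 0.085] [156. 168.]
top swing_arm 0.59 [0.586 0.255 0.088] [156. 168.]
top dome 0.75 [ 0.626 -0.153  0.024] [307. 158.]
top caliper 0.7 [ 0.584 -0.333  0.006] [369. 174.]
top spigot_tip 0.78 [0.566 0.196 0.015] [184. 179.]
top seat 0.66 [0.562 0.196 0.008] [184. 180.]
```

View pics/scene0.png

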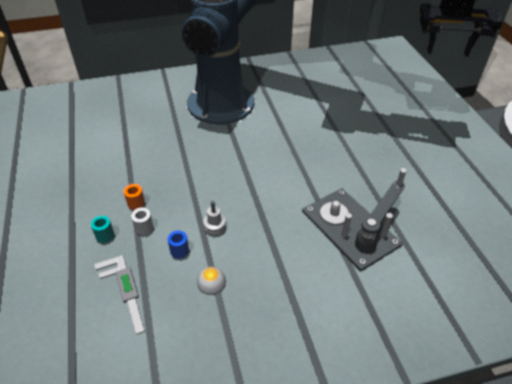

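View pics/top0.png

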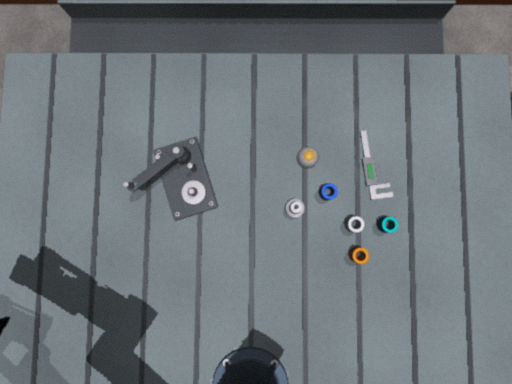

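Sleeve-like candidates in scene/top: teal (103,228)/(388,225), orange (135,195)/(360,256), blue (177,244)/(329,192) and the plain grey one (143,222)/(355,224). The plain one is uncoloured aluminium, so it fits the description. I'll confirm it in a crop and fit geometry from depth.

```bash
python3 - <<'E'
from h import *
import numpy as np
for n,sl,fx in(('top',(355,224),(185,180)),('scene',(143,222),(355,225))):
    z=np.load(n+'0.npz');p,d=z['p'],z['d'];K,T=w2c(n);P=cloud(d,K,T)
    def c(nm,m):
        if m.sum()<3: print(n,nm,m.sum());return
        q=P[m];r=cv2.minEnclosingCircle(q[:,:2].astype(np.float32));print(n,nm,m.sum(),q.mean(0).round(4),'z',np.median(q[:,2]).round(4),'circ',np.round(r[0],4),round(r[1],4))
    v,u=np.mgrid[:384,:512]
    near=lambda x,y,r:(np.hypot(P[...,0]-x,P[...,1]-y)<r)
    s=near(.447,-.285,.04)
    c('sleeve top',s&(P[...,2]>.044)&(P[...,2]<.058))
    c('spig',near(.55,.19,.05)&(P[...,2]>.042)&(P[...,2]<.058))
    c('seat',near(.55,.19,.05)&(P[...,2]>.016)&(P[...,2]<.026))
    f=near(.6,.23,.15)
    c('hub',f&(P[...,2]>.0885)&(P[...,2]<.1))
    c('bar',f&(P[...,2]>.080)&(P[...,2]<.0885))
    c('post',f&(P[...,2]>.105)&(P[...,2]<.14))
    c('plate',f&(P[...,2]>.008)&(P[...,2]<.0155))
    print('tablez',np.median(P[250:300,200:260,2]))
p=np.load('top0.npz')['p'];a=cv2.resize(p[195:270,320:410],None,fx=4,fy=4,interpolation=3);b=cv2.resize(p[125:225,115:225],None,fx=4,fy=4,interpolation=3)
o=np.zeros((400,800,3),np.uint8);o[:300,:360]=a;o[:400,360:800]=b;cv2.imwrite('pics/crop1.png',o[...,::-1])
E
```

```text
top sleeve top 132 [ 0.4433 -0.2806  0.0489] z 0.0488 circ [ 0.4432 -0.281 ] 0.0219
top spig 62 [0.532  0.166  0.0495] z 0.0496 circ [0.5535 0.1645] 0.0365
top seat 279 [0.5345 0.1719 0.0194] z 0.0193 circ [0.545  0.1746] 0.0444
top hub 99 [0.6173 0.2197 0.091 ] z 0.09 circ [0.5859 0.2534] 0.0886
top bar 668 [0.5876 0.2532 0.085 ] z 0.0851 circ [0.5782 0.2502] 0.0918
top post 45 [0.5366 0.3152 0.1249] z 0.1304 circ [0.5368 0.3165] 0.0072
top plate 2118 [0.5637 0.1928 0.0114] z 0.0114 circ [0.5704 0.1956] 0.121
tablez -0.0006142069640827641
scene sleeve top 166 [ 0.4461 -0.282   0.0486] z 0.0487 circ [ 0.4444 -0.2815] 0.0235
scene spig 68 [0.5335 0.1651 0.0486] z 0.0489 circ [0.5309 0.1657] 0.012
scene seat 254 [0.5405 0.1681 0.0197] z 0.0196 circ [0.5344 0.1714] 0.035
scene hub 105 [0.6125 0.2283 0.092 ] z 0.0918 circ [0.5932 0.252 ] 0.0863
scene bar 742 [0.5947 0.2489 0.0852] z 0.0853 circ [0.5812 0.2488] 0.0906
scene post 72 [0.5405 0.3151 0.1218] z 0.1219 circ [0.5385 0.3176] 0.0099
scene plate 2387 [0.5837 0.1912 0.0114] z 0.0114 circ [0.5721 0.1933] 0.1223
tablez -7.8193281431993e-05
```

View pics/crop1.png

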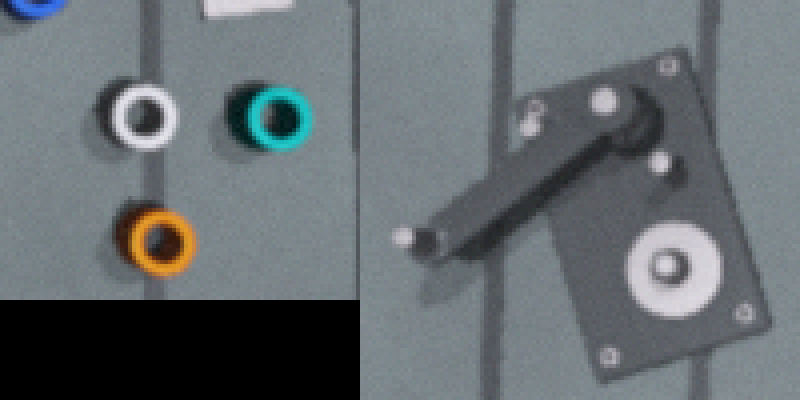

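The crop shows the plain sleeve (crop 143,118), with teal and orange beside it. On the right is the fixture with its spigot (crop 668,266), and the post at the left end (crop 405,237). I'm turning the gripper diagonal and moving towards the fixture, then on to the sleeve.

Request:
move_arm([
  {"xyz":[-10,0,0],"roll":0.1,"grip":75},
  {"xyz":[-20,0,0],"roll":0.1,"grip":75},
  {"xyz":[-20,0,0],"roll":0.1,"grip":75},
  {"xyz":[-20,0,0],"roll":0.09,"grip":75},
  {"xyz":[-35,-8,-2],"roll":0,"grip":75},
])

```text
time_s: 1.52
position: [0.3173, 0.5119, 0.2244]
tcp_rot: [[-0.709, 0.705, 0.001], [0.705, 0.709, 0.003], [0.001, 0.003, -1.0]]
force: [-0.2, 0.3, -0.7]
opening: 0.772
grasp_force: 0.0
```

Request:
move_arm([
  {"xyz":[-35,-8,-2],"roll":0,"grip":75},
  {"xyz":[-35,-8,-2],"roll":0,"grip":75},
  {"xyz":[-35,-8,-2],"roll":0,"grip":75},
  {"xyz":[-35,-8,-2],"roll":0,"grip":75},
  {"xyz":[-35,-8,-2],"roll":0,"grip":75},
])

```text
time_s: 1.93
position: [0.4134, 0.357, 0.2348]
tcp_rot: [[-0.71, 0.704, 0.0], [0.704, 0.71, 0.0], [-0.0, 0.0, -1.0]]
force: [0.9, 0.6, 0.3]
opening: 0.748
grasp_force: 0.0
```

Request:
move_arm([
  {"xyz":[-35,-8,-2],"roll":0,"grip":75},
  {"xyz":[-35,-8,-2],"roll":0,"grip":75},
  {"xyz":[-35,-8,-2],"roll":0,"grip":75},
  {"xyz":[-35,-8,-2],"roll":0,"grip":75},
  {"xyz":[0,0,0],"roll":0,"grip":75},
])

```text
time_s: 2.35
position: [0.494, 0.2323, 0.2433]
tcp_rot: [[-0.706, 0.709, 0.005], [0.709, 0.706, -0.002], [-0.005, 0.002, -1.0]]
force: [-1.0, 0.0, 0.2]
opening: 0.749
grasp_force: 0.0
```

```bash
cat > fx.py <<'E'
from h import *
import sys
K,T=w2c('wrist');p,d=bot.capture('wrist');cv2.imwrite(f'pics/{sys.argv[1]}.png',p[...,::-1]);np.savez(sys.argv[1],p=p,d=d,T=T);P=cloud(d,K,T)
print(bot.read_state()['position'],bot.camera_model('wrist')['tool_from_camera'])
def c(nm,x,y,r,a,b):
    m=(np.hypot(P[...,0]-x,P[...,1]-y)<r)&(P[...,2]>a)&(P[...,2]<b)&(d>0)
    if m.sum()<5: print(nm,m.sum());return
    q=P[m];C=cv2.minEnclosingCircle(q[:,:2].astype(np.float32));v,u=np.nonzero(m);print(nm,m.sum(),np.median(q[:,2]).round(4),np.round(C[0],4),round(C[1],4),'px',u.mean().round(),v.mean().round())
c('spig tip',.531,.166,.025,.048,.058)
c('seat',.531,.166,.042,.016,.024)
c('hub',.632,.202,.04,.0895,.11)
c('post',.537,.316,.03,.115,.14)
c('sleeve',.4435,-.281,.035,.044,.056)
E
python3 fx.py w1
```

```text
[0.49189126 0.23447665 0.24295116] [[ 2.97519302e-04 -9.66679976e-01 -2.55987763e-01  6.98589421e-02]
 [ 9.99999946e-01  3.24115864e-04 -6.17100981e-05 -4.58117833e-04]
 [ 1.42623611e-04 -2.55987731e-01  9.66680020e-01 -1.61757487e-01]
 [ 0.00000000e+00  0.00000000e+00  0.00000000e+00  1.00000000e+00]]
spig tip 199 0.052 [0.529  0.1667] 0.0101 px 238.0 228.0
seat 1861 0.0197 [0.5294 0.1665] 0.0342 px 239.0 217.0
hub 138 0.0936 [0.6325 0.2006] 0.0089 px 327.0 288.0
post 312 0.1311 [0.5376 0.3166] 0.0071 px 364.0 150.0
sleeve 0
```

View pics/w1.png

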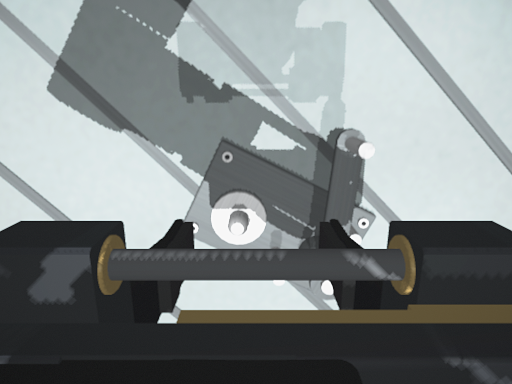

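The wrist view shows the spigot and seat at pixel (238,220) and the post at (365,150). The fitted positions agree with the earlier ones, so I'm going on to the sleeve.

Request:
move_arm([
  {"xyz":[-22,-26.7,0],"roll":0,"grip":75},
  {"xyz":[-22,-26.7,0],"roll":0,"grip":75},
  {"xyz":[-22,-26.7,0],"roll":0,"grip":75},
  {"xyz":[-22,-26.7,0],"roll":0,"grip":75},
  {"xyz":[-22,-26.7,0],"roll":0,"grip":75},
])

```text
time_s: 2.82
position: [0.4726, 0.0647, 0.2426]
tcp_rot: [[-0.711, 0.703, -0.0], [0.703, 0.711, 0.0], [0.001, 0.0, -1.0]]
force: [0.4, 0.2, -0.5]
opening: 0.751
grasp_force: 0.0
```

Request:
move_arm([
  {"xyz":[-22,-26.7,0],"roll":0,"grip":75},
  {"xyz":[-22,-26.7,0],"roll":0,"grip":75},
  {"xyz":[-22,-26.7,0],"roll":0,"grip":75},
  {"xyz":[-22,-26.7,0],"roll":0,"grip":75},
  {"xyz":[-22,-26.7,0],"roll":0,"grip":75},
])

```text
time_s: 3.23
position: [0.4571, -0.1077, 0.2427]
tcp_rot: [[-0.711, 0.704, 0.0], [0.704, 0.711, 0.001], [0.0, 0.001, -1.0]]
force: [1.4, 0.6, 0.3]
opening: 0.747
grasp_force: 0.0
```

Request:
move_arm([
  {"xyz":[-22,-26.7,10],"roll":0,"grip":75},
  {"xyz":[-22,-26.7,20],"roll":0,"grip":75},
  {"xyz":[-22,-26.7,20],"roll":0,"grip":75},
  {"xyz":[-22,-26.7,20],"roll":0,"grip":75},
  {"xyz":[0,0,20],"roll":0,"grip":75},
])

```text
time_s: 3.65
position: [0.4464, -0.2513, 0.1523]
tcp_rot: [[-0.707, 0.707, 0.004], [0.707, 0.707, -0.006], [-0.007, -0.001, -1.0]]
force: [0.7, 0.2, 1.0]
opening: 0.749
grasp_force: 0.0
```

Request:
move_arm([
  {"xyz":[0,0,0],"roll":0,"grip":75},
  {"xyz":[0,0,0],"roll":0,"grip":75},
])

```text
time_s: 3.82
position: [0.444, -0.2436, 0.1517]
tcp_rot: [[-0.71, 0.705, -0.003], [0.705, 0.71, 0.003], [0.004, 0.0, -1.0]]
force: [0.3, 0.7, -0.0]
opening: 0.75
grasp_force: 0.0
```

```bash
python3 fx.py w2
```

```text
[ 0.44470669 -0.24370798  0.15271313] [[ 2.96923238e-04 -9.66680142e-01 -2.55987138e-01  6.98607228e-02]
 [ 9.99999945e-01  3.24058005e-04 -6.38204575e-05 -4.56801154e-04]
 [ 1.44648650e-04 -2.55987105e-01  9.66680186e-01 -1.61756623e-01]
 [ 0.00000000e+00  0.00000000e+00  0.00000000e+00  1.00000000e+00]]
spig tip 0
seat 0
hub 0
post 0
sleeve 1349 0.0494 [ 0.4437 -0.2821] 0.022 px 224.0 219.0
```

View pics/w2.png

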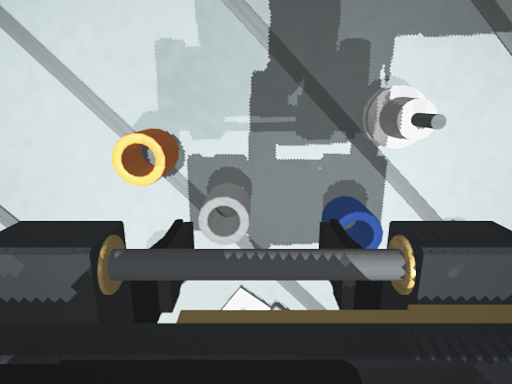

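The wrist view shows the plain sleeve at (224,219), orange at (138,158) and blue at (355,230); the fingers clear both. Aligning and descending.

Request:
move_arm([
  {"xyz":[-13.3,-13.9,10],"roll":0,"grip":75},
  {"xyz":[-13.3,-13.8,10],"roll":0,"grip":75},
  {"xyz":[0,0,20],"roll":0,"grip":75},
  {"xyz":[0,0,10],"roll":0,"grip":75},
  {"xyz":[0,0,0],"roll":0,"grip":75},
])

```text
time_s: 4.28
position: [0.4435, -0.2813, 0.1018]
tcp_rot: [[-0.711, 0.703, -0.002], [0.703, 0.711, 0.003], [0.004, 0.0, -1.0]]
force: [0.0, 0.1, 0.2]
opening: 0.75
grasp_force: 0.0
```

Request:
move_arm([
  {"xyz":[0,0,0],"roll":0,"grip":75},
])

```text
time_s: 4.37
position: [0.4442, -0.282, 0.1031]
tcp_rot: [[-0.711, 0.703, -0.001], [0.703, 0.711, 0.001], [0.001, 0.0, -1.0]]
force: [0.6, 0.1, -0.1]
opening: 0.755
grasp_force: 0.0
```

Request:
move_arm([
  {"xyz":[0,0,20],"roll":0,"grip":75},
  {"xyz":[0,0,20],"roll":0,"grip":75},
  {"xyz":[0,0,20],"roll":0,"grip":75},
  {"xyz":[0,0,12],"roll":0,"grip":75},
  {"xyz":[0,0,6],"roll":0,"grip":75},
])

```text
time_s: 4.78
position: [0.4442, -0.2826, 0.0243]
tcp_rot: [[-0.711, 0.704, -0.001], [0.704, 0.711, 0.001], [0.001, 0.0, -1.0]]
force: [0.4, -0.1, -0.3]
opening: 0.749
grasp_force: 0.0
```

Request:
move_arm([
  {"xyz":[0,0,0],"roll":0,"grip":75},
  {"xyz":[0,0,0],"roll":0,"grip":60},
  {"xyz":[0,0,0],"roll":0,"grip":45},
  {"xyz":[0,0,0],"roll":0,"grip":30},
  {"xyz":[0,0,0],"roll":0,"grip":30},
])

```text
time_s: 5.2
position: [0.4446, -0.284, 0.0255]
tcp_rot: [[-0.71, 0.704, 0.001], [0.704, 0.71, -0.001], [-0.002, -0.0, -1.0]]
force: [0.4, -1.0, -0.3]
opening: 0.529
grasp_force: 0.0
```

Request:
move_arm([
  {"xyz":[0,0,0],"roll":0,"grip":30},
  {"xyz":[0,0,0],"roll":0,"grip":30},
  {"xyz":[0,0,0],"roll":0,"grip":30},
  {"xyz":[0,0,0],"roll":0,"grip":30},
  {"xyz":[0,0,-5],"roll":0,"grip":30},
])

```text
time_s: 5.62
position: [0.4437, -0.2833, 0.0293]
tcp_rot: [[-0.71, 0.705, -0.001], [0.705, 0.71, 0.001], [0.001, -0.0, -1.0]]
force: [-0.5, 0.2, -2.2]
opening: 0.501
grasp_force: 30.0
```

Request:
move_arm([
  {"xyz":[0,0,-15],"roll":0,"grip":30},
  {"xyz":[0,0,-25],"roll":0,"grip":30},
  {"xyz":[0,0,-25],"roll":0,"grip":30},
  {"xyz":[0,0,-25],"roll":0,"grip":30},
  {"xyz":[5,7,-20],"roll":0,"grip":30},
])

```text
time_s: 6.03
position: [0.4457, -0.2766, 0.1412]
tcp_rot: [[-0.709, 0.705, 0.001], [0.705, 0.709, -0.002], [-0.002, -0.001, -1.0]]
force: [0.9, -0.3, -1.1]
opening: 0.503
grasp_force: 30.0
```

Request:
move_arm([
  {"xyz":[13,19.3,0],"roll":0,"grip":30},
  {"xyz":[21,31,0],"roll":0,"grip":30},
  {"xyz":[21,31,0],"roll":0,"grip":30},
  {"xyz":[21,31,0],"roll":0,"grip":30},
  {"xyz":[21,31,0],"roll":0,"grip":30},
])

```text
time_s: 6.45
position: [0.477, -0.1035, 0.1395]
tcp_rot: [[-0.709, 0.705, -0.001], [0.705, 0.709, 0.0], [0.001, -0.0, -1.0]]
force: [0.6, 0.5, -1.2]
opening: 0.502
grasp_force: 30.0
```

Request:
move_arm([
  {"xyz":[21,31,0],"roll":0,"grip":30},
  {"xyz":[21,31,0],"roll":0,"grip":30},
  {"xyz":[21,31,0],"roll":0,"grip":30},
  {"xyz":[21,31,0],"roll":0,"grip":30},
  {"xyz":[21,31,0],"roll":0,"grip":30},
])

```text
time_s: 6.87
position: [0.5117, 0.0807, 0.1394]
tcp_rot: [[-0.71, 0.705, -0.001], [0.705, 0.71, -0.0], [0.001, -0.001, -1.0]]
force: [0.1, -1.1, -2.4]
opening: 0.503
grasp_force: 30.0
```

Request:
move_arm([
  {"xyz":[21,31,0],"roll":0,"grip":30},
  {"xyz":[10,15,0],"roll":0,"grip":30},
  {"xyz":[0,0,0],"roll":0,"grip":30},
  {"xyz":[0,0,0],"roll":0,"grip":30},
  {"xyz":[0,0,0],"roll":0,"grip":30},
])

```text
time_s: 7.28
position: [0.5219, 0.1328, 0.1392]
tcp_rot: [[-0.71, 0.704, -0.001], [0.704, 0.71, -0.001], [0.001, -0.001, -1.0]]
force: [0.1, -0.5, -2.6]
opening: 0.502
grasp_force: 30.0
```

```bash
python3 - <<'E'
from h import *
s=bot.read_state();print(s['position'],s['tcp_rot'].round(3),s['opening'])
K,T=w2c('wrist');p,d=bot.capture('wrist');P=cloud(d,K,T);cv2.imwrite('pics/w3.png',p[...,::-1])
R=np.array(s['tcp_rot']);L=(P-s['position'])@R
for lo,hi in((-.03,-.02),(-.026,-.01),(-.06,.05)):
    m=(np.hypot(L[...,0],L[...,1])<.03)&(L[...,2]>lo)&(L[...,2]<hi)&(d>0);print(lo,hi,m.sum(),L[m].mean(0).round(4) if m.sum() else '')
for n in('scene','top'):
    K,T=w2c(n);p,d=bot.capture(n);P=cloud(d,K,T)
    for l in bot.spot_in('sleeve',n)[:4]:
        a=np.array(l['at']);print(n,round(l['conf'],2),(T@np.r_[a,1])[:3].round(3))
E
```

```text
[0.52194727 0.13282562 0.13924904] [[-0.71   0.704 -0.001]
 [ 0.704  0.71  -0.001]
 [ 0.001 -0.001 -1.   ]] 0.5023199895736589
-0.03 -0.02 3324 [ 0.0065 -0.0002 -0.024 ]
-0.026 -0.01 3977 [ 0.0084 -0.0002 -0.0221]
-0.06 0.05 7593 [ 0.0073 -0.0001 -0.0202]
scene 0.82 [0.533 0.127 0.148]
scene 0.79 [ 0.374 -0.295  0.033]
scene 0.77 [ 0.457 -0.372  0.038]
scene 0.66 [ 0.543 -0.211  0.039]
top 0.66 [ 0.36  -0.291  0.045]
top 0.62 [ 0.489 -0.111  0.029]
top 0.6 [ 0.533 -0.212  0.046]
top 0.49 [ 0.44  -0.364  0.047]
```

View pics/w3.png

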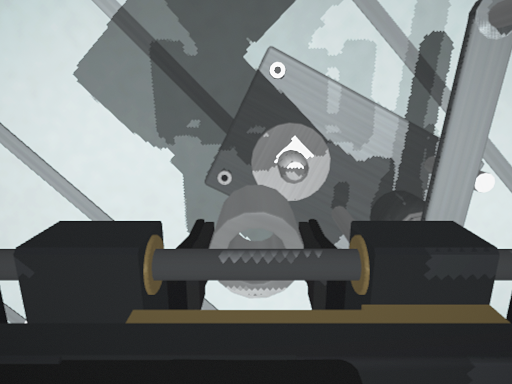

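The wrist view shows the sleeve held square between the pads at (255,240), with the spigot ahead at (292,165). I'll measure both in the tool frame.

```bash
cat > al.py <<'E'
from h import *
from scipy.optimize import least_squares as ls
s=bot.read_state();K,T=w2c('wrist');p,d=bot.capture('wrist');P=cloud(d,K,T);R=np.array(s['tcp_rot']);L=(P-s['position'])@R
print(s['position'])
g=np.where(d>0,L[...,2],9)
m=(np.hypot(L[...,0],L[...,1])<.03)&(np.abs(g+.0245)<.003)
print('top z',np.median(L[m][:,2]),m.sum())
C=cv2.minEnclosingCircle(L[m][:,:2].astype(np.float32));print('sleeve rim circ mm',np.round(C[0],4)*1000,C[1])
# side wall: radius 22
w=(np.hypot(L[...,0],L[...,1])<.03)&(np.hypot(L[...,0],L[...,1])>.018)&(g>-.018)&(g<.02)
f=ls(lambda c:np.hypot(L[w][:,0]-c[0],L[w][:,1]-c[1])-.022,[0,0],loss='soft_l1',f_scale=.001);print('wall fit',w.sum(),f.x*1000)
for nm,a,b,r in(('tip',.046,.058,.03),('seat',.016,.024,.045)):
    q=(np.hypot(P[...,0]-.5293,P[...,1]-.1666)<r)&(P[...,2]>a)&(P[...,2]<b)&(d>0)
    if q.sum()>9:
        C=cv2.minEnclosingCircle(P[q][:,:2].astype(np.float32));Cl=cv2.minEnclosingCircle(L[q][:,:2].astype(np.float32));print(nm,q.sum(),np.round(C[0],4),round(C[1],4),'tool mm',np.round(Cl[0],4)*1000,np.median(P[q][:,2]))
E
python3 al.py
```

```text
[0.52261215 0.13224017 0.13956096]
top z -0.02400349651472031 3104
sleeve rim circ mm [7.3 0.1] 0.02814270555973053
wall fit 1916 [ 1.55114146 -0.23212846]
tip 553 [0.529  0.1665] 0.0109 tool mm [19.6 28.8] 0.05164905567628006
seat 3875 [0.5293 0.1667] 0.0341 tool mm [19.5 29.2] 0.019677781545358264
```

Request:
move_arm([
  {"xyz":[9,14.6,5],"roll":0,"grip":30},
  {"xyz":[9,14.6,10],"roll":0,"grip":30},
  {"xyz":[0,0,15],"roll":0,"grip":30},
  {"xyz":[0,0,15],"roll":0,"grip":30},
  {"xyz":[0,0,5],"roll":0,"grip":30},
])

```text
time_s: 8.0
position: [0.5293, 0.1664, 0.0878]
tcp_rot: [[-0.709, 0.705, -0.003], [0.705, 0.709, -0.0], [0.002, -0.003, -1.0]]
force: [0.3, -1.3, -0.9]
opening: 0.503
grasp_force: 30.0
```

Request:
move_arm([
  {"xyz":[0,0,0],"roll":0,"grip":30},
  {"xyz":[0,0,0],"roll":0,"grip":30},
  {"xyz":[0,0,0],"roll":0,"grip":30},
])

```text
time_s: 8.25
position: [0.5312, 0.1665, 0.0903]
tcp_rot: [[-0.709, 0.705, 0.001], [0.705, 0.709, 0.0], [-0.001, 0.001, -1.0]]
force: [0.4, 0.1, -2.4]
opening: 0.498
grasp_force: 30.0
```

```bash
python3 al.py; python3 - <<'E'
from h import *
for i in range(4): bot.capture('scene');print(bot.read_state()['position'])
p,d=bot.capture('scene');K,T=w2c('scene');P=cloud(d,K,T)
cv2.imwrite('pics/s2.png',cv2.resize(p[150:280,290:430],None,fx=4,fy=4,interpolation=3)[...,::-1])
E
```

```text
[0.53117765 0.16652945 0.09028515]
top z -0.024023345639001437 3078
sleeve rim circ mm [ 6.3 -0. ] 0.028317943215370178
wall fit 1926 [ 1.55532477 -0.21928137]
seat 3558 [0.5291 0.1666] 0.0339 tool mm [ 1.6 -1.5] 0.019645392677808793
[0.53121492 0.16664699 0.09045665]
[0.53112033 0.16669658 0.09041825]
[0.53096389 0.16672773 0.09029422]
[0.53089397 0.1667539  0.09020065]
```

View pics/s2.png

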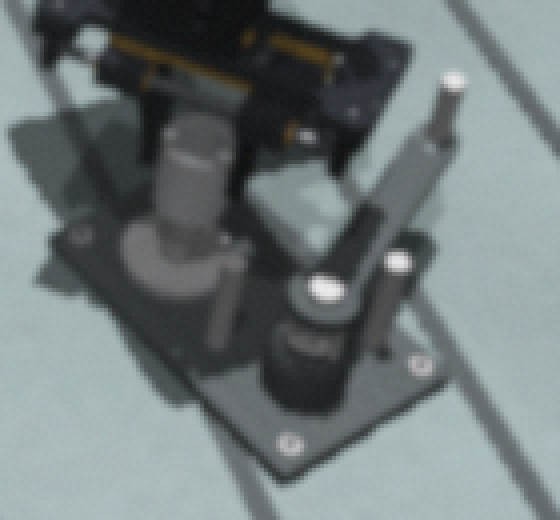

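The crop shows the sleeve directly above the seat (crop 190,190), just clear of the spigot tip. I'll trim y by −1.2 mm and lower gently.

Request:
move_arm([
  {"xyz":[0,-1.2,4],"roll":0,"grip":30},
  {"xyz":[0,0,5],"roll":0,"grip":30},
  {"xyz":[0,0,5],"roll":0,"grip":30},
  {"xyz":[0,0,4],"roll":0,"grip":30},
  {"xyz":[0,0,2],"roll":0,"grip":30},
])

```text
time_s: 8.97
position: [0.5291, 0.1659, 0.0685]
tcp_rot: [[-0.71, 0.705, -0.002], [0.705, 0.71, -0.0], [0.001, -0.001, -1.0]]
force: [-0.9, -1.1, -1.1]
opening: 0.499
grasp_force: 30.0
```

Request:
move_arm([
  {"xyz":[0,0,3],"roll":0,"grip":30},
  {"xyz":[0,0,3],"roll":0,"grip":30},
  {"xyz":[0,0,2],"roll":0,"grip":30},
  {"xyz":[0,0,0],"roll":0,"grip":30},
  {"xyz":[0,0,0],"roll":0,"grip":30},
])

```text
time_s: 9.38
position: [0.5296, 0.166, 0.0614]
tcp_rot: [[-0.71, 0.705, -0.0], [0.705, 0.71, -0.0], [0.0, -0.0, -1.0]]
force: [0.3, -0.5, -2.6]
opening: 0.497
grasp_force: 30.0
```

Request:
move_arm([
  {"xyz":[0,0,3],"roll":0,"grip":30},
  {"xyz":[0,0,3],"roll":0,"grip":30},
  {"xyz":[0,0,3],"roll":0,"grip":30},
  {"xyz":[0,0,2],"roll":0,"grip":30},
  {"xyz":[0,0,1],"roll":0,"grip":30},
])

```text
time_s: 9.8
position: [0.5294, 0.1659, 0.0491]
tcp_rot: [[-0.71, 0.705, -0.001], [0.705, 0.71, -0.0], [0.0, -0.001, -1.0]]
force: [-0.5, -0.4, -1.4]
opening: 0.501
grasp_force: 30.0
```

Request:
move_arm([
  {"xyz":[0,0,1],"roll":0,"grip":30},
  {"xyz":[0,0,1],"roll":0,"grip":30},
  {"xyz":[0,0,0],"roll":0,"grip":30},
  {"xyz":[0,0,0],"roll":0,"grip":30},
])

```text
time_s: 10.13
position: [0.5297, 0.166, 0.0476]
tcp_rot: [[-0.71, 0.705, 0.0], [0.705, 0.71, -0.0], [-0.0, 0.0, -1.0]]
force: [0.8, -0.4, -1.2]
opening: 0.503
grasp_force: 30.0
```

Request:
move_arm([
  {"xyz":[0,0,1],"roll":0,"grip":30},
  {"xyz":[0,0,1],"roll":0,"grip":30},
  {"xyz":[0,0,0],"roll":0,"grip":30},
])

```text
time_s: 10.38
position: [0.5297, 0.166, 0.0455]
tcp_rot: [[-0.71, 0.705, 0.0], [0.705, 0.71, 0.0], [-0.0, 0.0, -1.0]]
force: [0.1, -0.9, -1.6]
opening: 0.504
grasp_force: 30.0
```

Request:
move_arm([
  {"xyz":[0,0,1],"roll":0,"grip":30},
  {"xyz":[0,0,0],"roll":0,"grip":30},
  {"xyz":[0,0,0],"roll":0,"grip":30},
])

```text
time_s: 10.63
position: [0.5297, 0.166, 0.0454]
tcp_rot: [[-0.71, 0.705, 0.0], [0.705, 0.71, 0.0], [-0.0, 0.0, -1.0]]
force: [-0.8, -0.1, 5.3]
opening: 0.501
grasp_force: 30.0
```

It's in contact with the seat: the upward push reads +5 N at TCP z = 45.4 mm, as predicted. Releasing and rising.

Request:
move_arm([
  {"xyz":[0,0,0],"roll":0,"grip":55},
  {"xyz":[0,0,0],"roll":0,"grip":70},
  {"xyz":[0,0,0],"roll":0,"grip":75},
  {"xyz":[0,0,0],"roll":0,"grip":75},
  {"xyz":[0,0,-10],"roll":0,"grip":75},
])

```text
time_s: 11.05
position: [0.5284, 0.1657, 0.0533]
tcp_rot: [[-0.71, 0.705, -0.004], [0.705, 0.71, -0.0], [0.002, -0.003, -1.0]]
force: [0.1, 0.2, 0.6]
opening: 0.725
grasp_force: 0.0
```

Request:
move_arm([
  {"xyz":[0,0,-30],"roll":0,"grip":75},
  {"xyz":[0,0,-40],"roll":0,"grip":75},
  {"xyz":[0,0,-40],"roll":0,"grip":75},
  {"xyz":[-20,-20,-40],"roll":0,"grip":75},
  {"xyz":[0,0,0],"roll":0,"grip":75},
])

```text
time_s: 11.47
position: [0.5345, 0.1402, 0.2062]
tcp_rot: [[-0.709, 0.705, 0.015], [0.705, 0.709, -0.001], [-0.011, 0.01, -1.0]]
force: [1.2, 0.0, 0.9]
opening: 0.746
grasp_force: 0.0
```

```bash
python3 - <<'E'
from h import *
s=bot.read_state();print(s['position'])
for n in('wrist','scene'):
    K,T=w2c(n);p,d=bot.capture(n);P=cloud(d,K,T)
    if n=='wrist':cv2.imwrite('pics/w4.png',p[...,::-1])
    q=(np.hypot(P[...,0]-.5293,P[...,1]-.1666)<.03)&(P[...,2]>.062)&(P[...,2]<.1)&(d>0)
    if q.sum()>9:
        A=np.c_[P[q][:,:2]-[.5293,.1666],np.ones(q.sum())];print(n,q.sum(),cv2.minEnclosingCircle(P[q][:,:2].astype(np.float32)),np.percentile(P[q][:,2],[5,50,95]).round(4),'tilt',np.linalg.lstsq(A,P[q][:,2],rcond=None)[0].round(3))
E
```

```text
[0.53454248 0.14017851 0.2062159 ]
wrist 1185 ((0.5282800197601318, 0.16726498305797577), 0.02194921113550663) [0.067  0.0694 0.0707] tilt [0.001 0.002 0.069]
scene 177 ((0.5296366214752197, 0.16910162568092346), 0.023672636598348618) [0.0633 0.0686 0.0713] tilt [-0.013  0.012  0.068]
```

View pics/w4.png

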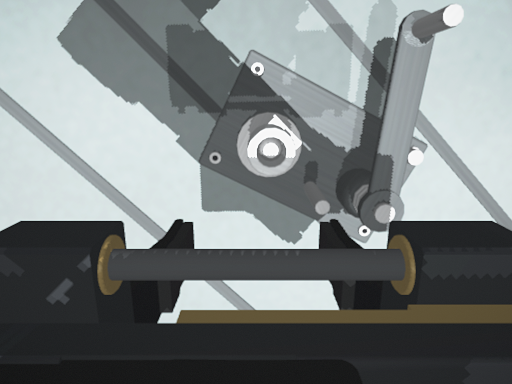

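The sleeve sits level on the seat at (270,148), its top at 69.5 mm, and it's released. Now to the post, at (452,15).

Request:
move_arm([
  {"xyz":[20,21,0],"roll":0,"grip":75},
  {"xyz":[25,26,0],"roll":0,"grip":75},
  {"xyz":[25,26,0],"roll":0,"grip":75},
  {"xyz":[25,26,0],"roll":0,"grip":75},
  {"xyz":[27,28,0],"roll":0.1,"grip":60},
])

```text
time_s: 11.98
position: [0.5309, 0.319, 0.1964]
tcp_rot: [[-0.634, 0.773, -0.004], [0.773, 0.634, -0.002], [0.001, -0.005, -1.0]]
force: [1.1, -0.4, 0.0]
opening: 0.721
grasp_force: 0.0
```

Request:
move_arm([
  {"xyz":[0,0,0],"roll":0,"grip":60},
  {"xyz":[0,0,0],"roll":0,"grip":60},
  {"xyz":[0,0,0],"roll":0,"grip":60},
])

```text
time_s: 12.23
position: [0.5311, 0.3177, 0.1967]
tcp_rot: [[-0.637, 0.771, -0.004], [0.771, 0.637, -0.002], [0.001, -0.004, -1.0]]
force: [-0.1, -0.0, 0.8]
opening: 0.618
grasp_force: 0.0
```

Request:
move_arm([
  {"xyz":[-5,4.3,10],"roll":0,"grip":60},
  {"xyz":[0,0,10],"roll":0,"grip":60},
  {"xyz":[0,0,10],"roll":0,"grip":60},
  {"xyz":[0,0,10],"roll":0,"grip":60},
  {"xyz":[0,0,10],"roll":0,"grip":60},
])

```text
time_s: 12.65
position: [0.5388, 0.3158, 0.1469]
tcp_rot: [[-0.635, 0.773, -0.002], [0.773, 0.635, -0.001], [0.001, -0.002, -1.0]]
force: [-0.4, 0.2, -0.1]
opening: 0.599
grasp_force: 0.0
```

Request:
move_arm([
  {"xyz":[0,0,15],"roll":0,"grip":60},
  {"xyz":[0,0,15],"roll":0,"grip":60},
  {"xyz":[0,0,13],"roll":0,"grip":60},
  {"xyz":[0,0,6],"roll":0,"grip":60},
  {"xyz":[0,0,0],"roll":0,"grip":60},
])

```text
time_s: 13.07
position: [0.5377, 0.3161, 0.0973]
tcp_rot: [[-0.635, 0.772, -0.004], [0.772, 0.635, -0.002], [0.001, -0.004, -1.0]]
force: [-0.8, 0.6, -0.2]
opening: 0.6
grasp_force: 0.0
```

Request:
move_arm([
  {"xyz":[0,0,0],"roll":0,"grip":40},
  {"xyz":[0,0,0],"roll":0,"grip":20},
  {"xyz":[0,0,0],"roll":0,"grip":0},
  {"xyz":[0,0,0],"roll":0,"grip":0},
  {"xyz":[0,0,0],"roll":0,"grip":0},
])

```text
time_s: 13.48
position: [0.5395, 0.317, 0.1003]
tcp_rot: [[-0.636, 0.772, 0.001], [0.772, 0.636, 0.0], [-0.0, 0.001, -1.0]]
force: [0.1, -0.9, 0.3]
opening: 0.305
grasp_force: 0.0
```

Request:
move_arm([
  {"xyz":[0,0,0],"roll":0,"grip":0},
  {"xyz":[0,0,0],"roll":0,"grip":0},
  {"xyz":[0,0,0],"roll":0,"grip":0},
  {"xyz":[0,0,0],"roll":0,"grip":0},
  {"xyz":[0,0,0],"roll":0,"grip":0},
])

```text
time_s: 13.9
position: [0.5386, 0.3165, 0.0999]
tcp_rot: [[-0.636, 0.772, -0.001], [0.772, 0.636, -0.001], [0.0, -0.001, -1.0]]
force: [-2.4, -1.8, 4.6]
opening: 0.152
grasp_force: 30.0
```

Request:
move_arm([
  {"xyz":[-0.5,-12,0],"roll":-0.08,"grip":0},
  {"xyz":[-0.5,-12,0],"roll":-0.08,"grip":0},
  {"xyz":[-0.5,-12,0],"roll":-0.08,"grip":0},
  {"xyz":[-0.5,-12,0],"roll":-0.08,"grip":0},
  {"xyz":[0,0,0],"roll":0,"grip":0},
])

```text
time_s: 14.32
position: [0.5075, 0.281, 0.0999]
tcp_rot: [[-0.846, 0.533, 0.001], [0.533, 0.846, 0.002], [-0.0, 0.002, -1.0]]
force: [0.1, 4.5, -1.0]
opening: 0.146
grasp_force: 30.0
```

```bash
cat > r.py <<'E'
from h import *
s=bot.read_state();p=np.array(s['position'])-[.6325,.2006,0];R=np.array(s['tcp_rot'])
print('radius',np.hypot(p[0],p[1]),'swing',np.degrees(np.arctan2(p[1],p[0]))%360-129.3,'toolx',np.degrees(np.arctan2(R[1,0],R[0,0]))%360-129.3,'F',np.round(R.T@s['force'],1),s['moment'].round(2))
E
python3 r.py
```

```text
radius 0.14858559620238385 swing 17.94651188542511 toolx 18.51002729320993 F [2.3 3.8 1. ] [ 0.56  0.11 -0.  ]
```

Request:
move_arm([
  {"xyz":[-0.5,-12,0],"roll":-0.08,"grip":0},
  {"xyz":[-0.5,-12,0],"roll":-0.08,"grip":0},
  {"xyz":[-0.5,-12,0],"roll":-0.08,"grip":0},
  {"xyz":[-0.5,-12,0],"roll":-0.08,"grip":0},
  {"xyz":[0,0,0],"roll":0,"grip":0},
])

```text
time_s: 14.73
position: [0.4888, 0.237, 0.0999]
tcp_rot: [[-0.97, 0.242, 0.0], [0.242, 0.97, 0.002], [0.0, 0.002, -1.0]]
force: [-2.2, 6.4, 2.3]
opening: 0.151
grasp_force: 30.0
```

```bash
python3 r.py
```

```text
radius 0.1482095872749812 swing 36.472138026713935 toolx 36.70627425003349 F [ 3.7  5.7 -2.3] [0.83 0.36 0.08]
```

Request:
move_arm([
  {"xyz":[-0.5,-12,0],"roll":-0.08,"grip":0},
  {"xyz":[-0.5,-12,0],"roll":-0.08,"grip":0},
  {"xyz":[-0.5,-12,0],"roll":-0.08,"grip":0},
  {"xyz":[0,0,0],"roll":0,"grip":0},
  {"xyz":[0,0,0],"roll":0,"grip":0},
])

```text
time_s: 15.15
position: [0.4845, 0.2022, 0.0998]
tcp_rot: [[-1.0, 0.008, -0.001], [0.008, 1.0, 0.002], [0.001, 0.002, -1.0]]
force: [-2.3, 4.9, 4.8]
opening: 0.149
grasp_force: 30.0
```

```bash
python3 r.py
```

```text
radius 0.14796366031841698 swing 50.08498349473541 toolx 50.25490662107643 F [ 2.4  4.9 -4.8] [ 0.81  0.5  -0.05]
```

Request:
move_arm([
  {"xyz":[-0.2,-12,0],"roll":-0.08,"grip":0},
  {"xyz":[-0.2,-12,0],"roll":-0.08,"grip":0},
  {"xyz":[-0.2,-9,0],"roll":-0.06,"grip":0},
  {"xyz":[-0.1,-6,0],"roll":-0.04,"grip":0},
  {"xyz":[0,0,0],"roll":0,"grip":0},
])

```text
time_s: 15.57
position: [0.4895, 0.1632, 0.0998]
tcp_rot: [[-0.968, -0.251, 0.0], [-0.251, 0.968, 0.001], [-0.0, 0.001, -1.0]]
force: [-3.6, 5.5, 5.5]
opening: 0.151
grasp_force: 30.0
```

```bash
python3 r.py
```

```text
radius 0.147796886762115 swing 65.35864750247833 toolx 65.2306589786921 F [ 2.1  6.2 -5.5] [0.9  0.36 0.01]
```

Request:
move_arm([
  {"xyz":[-0.1,-4,0],"roll":-0.027,"grip":0},
  {"xyz":[0,-3,0],"roll":-0.02,"grip":0},
  {"xyz":[0,0,0],"roll":0,"grip":0},
  {"xyz":[0,0,0],"roll":0,"grip":0},
])

```text
time_s: 15.9
position: [0.4912, 0.1573, 0.0998]
tcp_rot: [[-0.955, -0.296, 0.0], [-0.296, 0.955, 0.002], [-0.001, 0.002, -1.0]]
force: [-2.0, 6.2, 5.0]
opening: 0.15
grasp_force: 30.0
```

```bash
python3 r.py
```

```text
radius 0.1477747682163591 swing 67.74356322165252 toolx 67.89042337657511 F [ 0.   6.5 -5. ] [0.95 0.42 0.  ]
```

Request:
move_arm([
  {"xyz":[0,-2,0],"roll":-0.013,"grip":0},
  {"xyz":[0,0,0],"roll":0,"grip":0},
  {"xyz":[0,0,0],"roll":0,"grip":0},
])

```text
time_s: 16.15
position: [0.4918, 0.1555, 0.0998]
tcp_rot: [[-0.951, -0.308, 0.0], [-0.308, 0.951, 0.002], [-0.001, 0.002, -1.0]]
force: [-2.6, 5.2, 4.6]
opening: 0.151
grasp_force: 30.0
```

```bash
python3 r.py
```

```text
radius 0.14775923613029687 swing 68.47762681747935 toolx 68.64478106760717 F [ 0.9  5.8 -4.6] [ 0.88  0.34 -0.08]
```

Request:
move_arm([
  {"xyz":[0,-2,0],"roll":-0.013,"grip":0},
  {"xyz":[0,0,0],"roll":0,"grip":0},
  {"xyz":[0,0,0],"roll":0,"grip":0},
])

```text
time_s: 16.4
position: [0.4922, 0.1541, 0.0998]
tcp_rot: [[-0.947, -0.32, -0.0], [-0.32, 0.947, 0.003], [-0.001, 0.002, -1.0]]
force: [-2.1, 7.3, 4.9]
opening: 0.151
grasp_force: 30.0
```

```bash
python3 r.py
```

```text
radius 0.14776087417419537 swing 69.03514022846923 toolx 69.36299138952927 F [-0.3  7.6 -4.9] [ 1.18  0.38 -0.08]
```

Request:
move_arm([
  {"xyz":[0,-2,0],"roll":0,"grip":0},
  {"xyz":[0,0,0],"roll":0,"grip":0},
  {"xyz":[0,0,0],"roll":0,"grip":0},
])

```text
time_s: 16.65
position: [0.4923, 0.1537, 0.0998]
tcp_rot: [[-0.948, -0.319, -0.001], [-0.319, 0.948, 0.005], [-0.001, 0.005, -1.0]]
force: [-2.6, 11.9, 5.8]
opening: 0.15
grasp_force: 30.0
```

```bash
python3 r.py
```

```text
radius 0.14779764736949788 swing 69.19407432647841 toolx 69.28460402153223 F [-1.3 12.2 -5.8] [ 2.16  0.56 -0.03]
```

Request:
move_arm([
  {"xyz":[0,-2,0],"roll":0,"grip":0},
  {"xyz":[0,0,0],"roll":0,"grip":0},
  {"xyz":[0,0,0],"roll":0,"grip":0},
])

```text
time_s: 16.9
position: [0.4925, 0.1534, 0.0998]
tcp_rot: [[-0.948, -0.318, -0.002], [-0.318, 0.948, 0.008], [-0.001, 0.008, -1.0]]
force: [-4.1, 18.2, 5.0]
opening: 0.149
grasp_force: 30.1
```

```bash
python3 r.py
```

```text
radius 0.14778162200270056 swing 69.33929048425753 toolx 69.21494822147403 F [-1.9 18.6 -4.9] [ 3.07  0.63 -0.07]
```

The arm is against its stop: it no longer moves while the force climbs to 18 N. One last look before handing in.

```bash
python3 - <<'E'
from h import *
p,d=bot.capture('scene');K,T=w2c('scene');P=cloud(d,K,T)
q=(np.hypot(P[...,0]-.5293,P[...,1]-.1666)<.035)&(P[...,2]>.02)&(P[...,2]<.075)&(d>0);print(q.sum(),np.percentile(P[q][:,2],[5,50,98]))
cv2.imwrite('pics/s3.png',cv2.resize(p[140:280,80:430],None,fx=2.28,fy=2.28,interpolation=3)[...,::-1])
s=bot.read_state();print(s['position'],s['force'],s['time_s'])
E
```

```text
351 [0.02040342 0.04287212 0.0704687 ]
[0.49246071 0.15336257 0.09979543] [-4.193985   18.62453947  5.73715191] 16.95
```

View pics/s3.png

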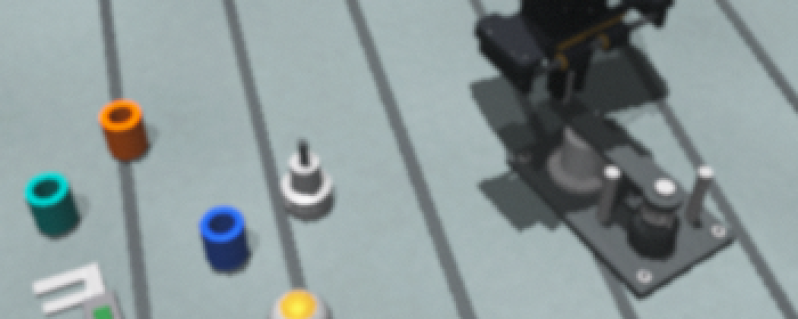

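The arm lies over the seated sleeve (580,150) and against the forward pin (610,175), with the post held. The dome, tool holder and caliper are undisturbed.

```bash
python3 -c "
from rig import bot;print(bot.hand_in())"
```

```text
the job is handed in; nothing more can be done
None
```

The plain aluminium sleeve is seated flush on the spigot and released, and I handed in with the retaining arm swung round to its forward stop and still gripped, pressing against it with about 18 N; the whole job took about 17 s of robot time.

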